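# Set the straightedge against the two locating pins

## Robot

A 6-joint arm with a two-finger parallel gripper is mounted at the origin on the work surface. World frame = base frame: x ahead of the robot, y to its left, z up, the work surface at z = 0. Lengths are in m, angles in rad, forces in N, time in s.
With the tool pointing down it reaches from about 0.35 to 0.875 m from the base axis. Payload 4.2 kg.
Tool frame: the origin (TCP) lies midway between the tips of the shut fingers; the grasp point (between the pads) lies 19 mm behind it; x points along the fingers, y is the direction in which the jaws open and shut, and the axes are right-handed (so a half turn about x gives the same grasp; the last joint's range is limited). The gripper opens to 87 mm and grips with 3 to 60 N. Pads are 19 mm wide; open, the fingers measure 117 mm over their backs; the gripper's body (75 mm by 190 mm) begins 51 mm behind the grasp point.
Start: joints at [1.58, 0.385, 0.008, 0, -1.194, -0.259], TCP at [0.154, 0.606, 0.223] pointing down, gripper open.
Joint ranges: [-3.14, 3.14], [-1.21, 2.06], [-1.07, 1.41], [-3.16, 2.05], [-2.99, -0.16], [-3.1, 3.1]. Speed limits (rad/s): [2.79, 2.79, 3.14, 3.14, 3.14, 3.14].

## Interface

Orientations are given as a unit quaternion [x, y, z, w].
In Python, from bench import readout, eyes, ticket gives the robot as it stands. The module is installed in compiled form; this text tells all that it offers.
- The arm moves only by the tool play_rows, never from a script. Its argument "targets" is a list of rows, each a list of 3 entries, a list of its own where there are three numbers: the turn, a rotation vector about the tool's x, y, z in rad, then the shift along the tool's x, y, z in mm, then the finger opening in mm, from 0 to 87. A call has 1 to 12 rows; each row shifts and turns the commanded pose from where the row before left it, along the tool's axes as they then stand; what a row does not reach is not made up. A row lasts 1/8 s, in which the tool goes at most 62.5 mm and 10.7 degrees, less where a joint would pass 70% of its speed; a pose out of reach is approached as far as the arm can. A call is refused whole if a number of a shift passes 62.5 or a number of a turn 0.188, either way. A call with a gripper value outside its range is refused whole. The fingers move at their own pace and stop on an object; "newtons" is the grip in N (left out, the last holds). Time passes only in rows, so rows that do not move let the fingers close. It gives the time, the measured TCP pose, the force and the opening at its end, in the units of the state.
- readout.observe(): the state, without advancing time (a new reading comes with each control period).
- eyes.get_image(name): name is "scene" or "top" or "wrist"; returns a dict with "pixels" (384x512x3 uint8, red, green, blue), "intrinsics" (3x3 intrinsics, pixels), "R" (3x3) and "t" (3): a world point X has camera coordinates R X + t; the wrist camera has in their place "hand_eye" (4x4, takes a point from camera to tool coordinates, whose origin is the TCP and whose axes are the tool frame's). Camera axes: x right, y down, z forward; pixel columns grow to the right and rows downward; lengths in m; the calibration is good to about 2 mm. A picture is of the moment at which its call begins: read the wrist's pose just before it. There is no depth.
- ticket.finish_job(): hands the job in, once; it reports no verdict.
The state is a dict: "time": time; "joint_positions": joint angles; "joint_vel": joint speeds; "joint_torque": joint torques, N m; "eef_pos": TCP position; "ee_rot": TCP orientation; "ft_force": force on the tool from outside, world axes, zero at the start; "ft_torque": the same for the moment, N m; "width": finger opening in m.
Only numpy, scipy, OpenCV 4.12 (cv2) and the standard library are available. Lean on these libraries where they do the work, as an engineer would, in place of code of your own. Each camera call takes 0.05 s, during which the arm holds its last target.

## Task

On the dark fixture plate, slide the silver straightedge sideways until one of its long faces touches both yellow-capped pins at once, so that crystals can be lined up along it, then let go and leave it lying flat against the pins. Do not lift it off the plate, and leave the amber bar on the other side of the pins where it lies.

Things in the scene. Friction and masses are not known exactly. Their poses are not given: they have to be found in the camera images.
- straightedge: Loose silver aluminium bar with dark ticks on top, 200 mm long, 22 wide, 25 high, 0.2 to 0.4 kg, lying flat on the plate on either side (near or far) of the row of pins, its centre 65 to 90 mm from the row, skewed up to 20 degrees. Origin: centre of its underside; x along it, y across, z up. Either long face may touch the pins.
- pin_a: Fixed upright steel pin with yellow cap, 14 mm diameter throughout, 32 mm high. Origin: on its axis at the plate's top face, level and 12 mm above the bench (z = 0.012). The pins stand 110 mm apart on the middle line of the dark plate (300 by 280 mm, flat dots), which is fixed to the bench; its place and turn (up to 23 degrees) vary.
- pin_b: The other yellow-capped pin, like pin_a and 110 mm from it. Origin: on its axis at the plate's top face.
- amber_bar: Loose amber resin bar, 150 mm long, 24 wide, 25 high, on the plate on the opposite side of the row of pins from the straightedge, 65 to 90 mm from the row, skewed up to 20 degrees; not to be moved. Origin: centre of its underside; x along it, z up.
Mind the look-alikes: they are no part of the job. What is shaped like the straightedge but blue, green or turquoise is not meant.

How it is judged:
On the way:
1. one long face of the straightedge is against both pins at the same time (no gap over 4 mm at either), the bar flat on the plate (((y of pin_a in the frame of straightedge between 0.01 and 0.022 m and y of pin_b in the frame of straightedge between 0.01 and 0.022 m) or (y of pin_a in the frame of straightedge between -0.022 and -0.01 m and y of pin_b in the frame of straightedge between -0.022 and -0.01 m)) and x of pin_a in the frame of straightedge between -0.1 and 0.1 m and x of pin_b in the frame of straightedge between -0.1 and 0.1 m and height (world z) of straightedge below 0.018 m), for 0.1 s.
At the end, for the whole second after the job is handed in: The straightedge rests flat on the plate (underside origin less than 6 mm above the plate, tilted less than 0.1 rad), still, with both pins along the same long face, each less than 10 mm from that face and within the bar's length, and the amber bar is less than 15 mm from where it began (((y of pin_a in the frame of straightedge between 0.01 and 0.028 m and y of pin_b in the frame of straightedge between 0.01 and 0.028 m) or (y of pin_a in the frame of straightedge between -0.028 and -0.01 m and y of pin_b in the frame of straightedge between -0.028 and -0.01 m)) and x of pin_a in the frame of straightedge between -0.1 and 0.1 m and x of pin_b in the frame of straightedge between -0.1 and 0.1 m and height (world z) of straightedge below 0.018 m and angle between straightedge's own z axis and vertical below 0.1 rad and distance of amber_bar from where it was at the start of the episode below 0.015 m and linear speed of straightedge below 0.01 m/s); the robot touches nothing.
It fails at once if the straightedge is lifted more than 20 mm off the plate (height (world z) of straightedge above 0.032 m).
It fails at once if the amber bar is moved by more than 15 mm (distance of amber_bar from where it was at the start of the episode above 0.015 m).
It also fails if it takes over 32 s, if anything falls off the work surface, if the arm or the gripper's body presses on something with over 40 N, if the wrist force passes 120 N, or if a joint passes its speed limit or range.

## Working session

There is one attempt and no reset: what is moved stays moved. The work goes in short steps, Python scripts to look and compute and a tool call to move; the robot and the scene stay as the last step left them, time stands still between calls to the robot, and variables do not carry over. Pictures are saved under pics/ and viewed, and the job is handed in when it is done.

Besides the shell and the picture viewer there is one more tool, called after "Request:" in YAML: its name, and indented under it one key for each argument. play_rows: Moves the arm, as the interface text tells. Its arguments: {"type":"object","properties":{"targets":{"type":"array"},"newtons":{"type":"number"}},"required":["targets"]}

```bash
mkdir -p pics
python3 - <<'E'
from bench import readout, eyes
import cv2, numpy as np, pickle
s=readout.observe(); print(s)
d={}
for n in ("top","scene"):
    im=eyes.get_image(n); d[n]=im
    cv2.imwrite(f"pics/{n}0.png",cv2.cvtColor(im["pixels"],cv2.COLOR_RGB2BGR))
    print(n,im["intrinsics"],im["R"],im["t"])
pickle.dump(d,open("cams.pkl","wb"))
E
```

```text
{'time': 0.0, 'joint_positions': array([ 1.57962380e+00,  3.85535220e-01,  6.61702797e-03, -5.04422429e-04,
       -1.19402770e+00, -2.58606617e-01]), 'joint_vel': array([-6.22096716e-05,  1.54887184e-03,  1.66324944e-04, -8.51123914e-04,
       -2.51740983e-05, -3.81456303e-04]), 'joint_torque': array([-1.19795590e-03, -3.90671897e+01,  1.87406391e+01,  4.21981663e+00,
        1.09683097e-02, -1.95980929e-04]), 'eef_pos': array([0.1543216 , 0.60501057, 0.22146826]), 'ee_rot': array([-0.70152785,  0.0889214 ,  0.70165377,  0.0873708 ]), 'ft_force': array([-0.15637256, -0.43448629,  0.57845168]), 'ft_torque': array([-0.01535965, -0.03319265,  0.00498213]), 'width': 0.08678771275544944}
top [[350.02171148   0.         254.22118042]
 [  0.         350.02171148 190.59099805]
 [  0.           0.           1.        ]] [[-0.01901158 -0.99978507 -0.00826915]
 [-0.99140102  0.01992186 -0.12933342]
 [ 0.12947036  0.00573921 -0.99156668]] [0.00208627 0.49297984 0.86387202]
scene [[389.77714107   0.         253.47311171]
 [  0.         389.77714107 192.23879625]
 [  0.           0.           1.        ]] [[-5.43037108e-03  9.99967518e-01 -5.95603031e-03]
 [ 6.84951730e-01 -6.19971384e-04 -7.28588185e-01]
 [-7.28568211e-01 -8.03609748e-03 -6.84926115e-01]] [-0.01333232 -0.31597205  1.29939279]
```

View pics/top0.png

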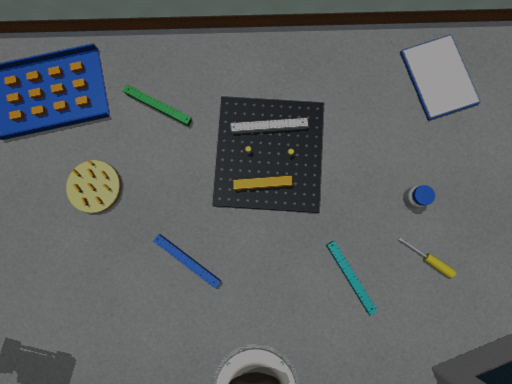

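View pics/scene0.png

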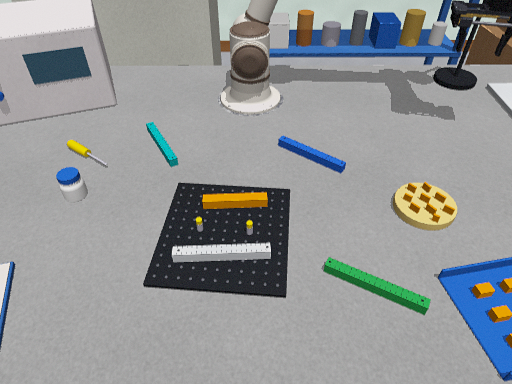

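Straightedge candidates in the top image are silver (270,125), green (157,105), blue (187,260) and turquoise (351,277). The silver one on the plate fits the description. It lies on the far side of the pins (248,149) and (291,152), with amber at (263,183) on the near side.

Run:
```python
import cv2
a=cv2.imread("pics/top0.png")[90:220,205:335]
cv2.imwrite("pics/top0c.png",cv2.resize(a,None,fx=4.6,fy=4.6,interpolation=cv2.INTER_CUBIC))
a=cv2.imread("pics/scene0.png")[175:300,145:300]
cv2.imwrite("pics/scene0c.png",cv2.resize(a,None,fx=4.6,fy=4.6,interpolation=cv2.INTER_CUBIC))
```

```text
(no output)
```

View pics/top0c.png

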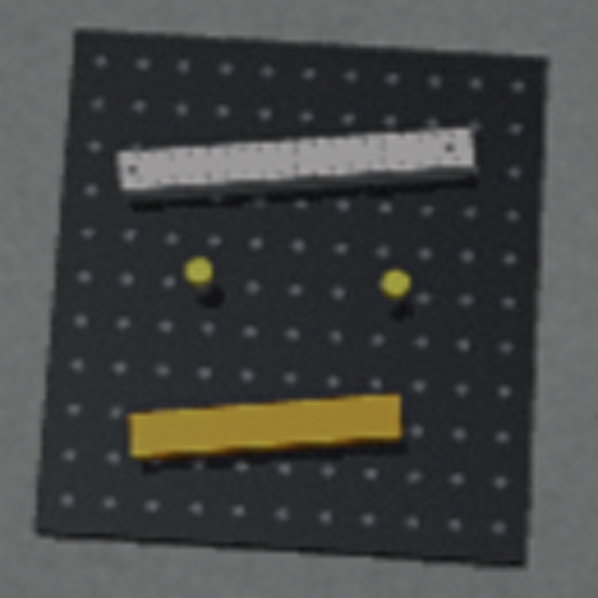

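View pics/scene0c.png

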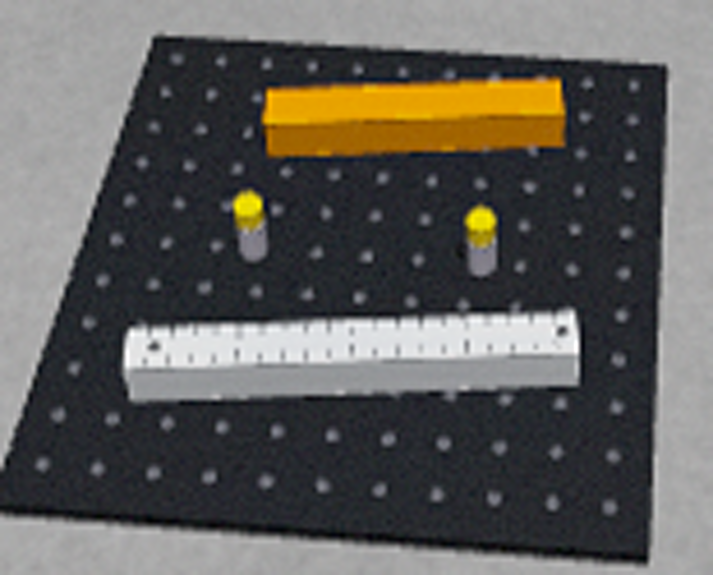

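```bash
cat > h.py <<'E'
import numpy as np, pickle
d=pickle.load(open("cams.pkl","rb"))
def ray(cam,uv,z):
    c=d[cam];K,R,t=c["intrinsics"],c["R"],c["t"]
    C=-R.T@t; r=R.T@np.linalg.solve(K,[uv[0],uv[1],1]); return (C+r*(z-C[2])/r[2])[:2]
def crop(p,o,f=4.6): return ((p[0]+.5)/f-.5+o[0],(p[1]+.5)/f-.5+o[1])
E
python3 - <<'E'
from h import *
np.set_printoptions(precision=4,suppress=True)
o=(205,90);so=(145,175)
P=lambda p,z:ray("top",crop(p,o),z)
Q=lambda p,z:ray("scene",crop(p,so),z)
for n,f,cs,pp in (("top",P,[(118,152),(473,128),(475,176),(124,190)],[(199,270),(396,283)]),("scene",Q,[(127,328),(577,310),(579,348),(127,370)],[(249,201),(481,218)])):
    c=np.array([f(p,.037) for p in cs]); p=np.array([f(q,.044) for q in pp])
    print(n,"corners",c.tolist(),"centre",c.mean(0)); 
    e=(c[1]+c[2]-c[0]-c[3])/2; print("len",np.linalg.norm(e),"ang",np.degrees(np.arctan2(e[1],e[0])))
    print("pins",p, np.linalg.norm(p[1]-p[0]),"ang",np.degrees(np.arctan2(*(p[1]-p[0])[::-1])), p.mean(0))
am=np.array([P(q,.037) for q in [(129,415),(401,395),(402,438),(132,457)]]);print("amber",am.mean(0),am)
from scipy.spatial.transform import Rotation as R
from bench import readout
s=readout.observe();print(R.from_quat(s['ee_rot']).as_matrix())
E
```

```text
top corners [[0.6725190866542616, 0.05161026604240258], [0.6822335956728728, -0.15027614190845878], [0.6540697381471022, -0.15031792888946216], [0.6501833175225207, 0.04843780904369657]] centre [ 0.6648 -0.0501]
len 0.20043647020047994 ang -88.05567956153276
pins [[ 0.6011  0.0066]
 [ 0.5914 -0.1029]] 0.1099585666180545 ang -95.07655013000146 [ 0.5962 -0.0482]
scene corners [[0.6602048539147327, -0.1484397218306577], [0.6498515380501086, 0.051100813807362165], [0.6712260392771081, 0.05142994418530515], [0.6833898630557292, -0.14478618167476173]] centre [ 0.6662 -0.0477]
len 0.19819835815277623 ang 93.25641422134997
pins [[ 0.59   -0.1012]
 [ 0.6008  0.0077]] 0.10940250941524325 ang 84.35699485933495 [ 0.5954 -0.0467]
amber [ 0.5133 -0.029 ] [[ 0.5211  0.047 ]
 [ 0.5293 -0.1044]
 [ 0.5052 -0.1041]
 [ 0.4975  0.0456]]
[[-0.0004 -0.2473 -0.9689]
 [-0.002  -0.9689  0.2473]
 [-1.      0.002  -0.0001]]
```

Target: straightedge at about (0.665, -0.049), long axis at about 93° from world x. The pin row is 8° off that. First I'll turn the tool so the jaws lie across the bar.

Request:
play_rows:
  targets:
    - [[0.182,0,0],[0,0,0],60]
    - [[0.182,0,0],[0,0,0],60]
    - [[0.182,0,0],[0,0,0],60]
    - [[0.182,0,0],[0,0,0],60]
    - [[0.182,0,0],[0,0,0],60]
    - [[0.182,0,0],[0,0,0],60]
    - [[0.182,0,0],[0,0,0],60]
    - [[0,0,0],[0,0,0],60]
  newtons: 8

```text
time: 1.1
eef_pos: [0.1544, 0.6053, 0.222]
ee_rot: [0.512, -0.488, -0.512, -0.487]
ft_force: [0.4, -0.0, 0.1]
width: 0.0604
```

```bash
cat >> h.py <<'E'
def st(target=None):
    from bench import readout
    from scipy.spatial.transform import Rotation as R
    s=readout.observe(); M=R.from_quat(s['ee_rot']).as_matrix()
    print("t",s['time'],"pos",s['eef_pos'].round(4),"yaw_y",np.degrees(np.arctan2(M[1,1],M[0,1])).round(2),"tooldown",M[:,0].round(3),"F",s['ft_force'].round(2),"w",s['width'],"q",s['joint_positions'].round(2))
    if target is not None: print("shift mm tool",(M.T@(np.array(target)-s['eef_pos'])*1000).round(1))
    return s,M
E
python3 -c "
from h import *
st([.6655,-.049,.12])"
```

```text
t 1.1 pos [0.1544 0.6053 0.222 ] yaw_y -177.19 tooldown [-0.    -0.001 -1.   ] F [ 0.44 -0.01  0.09] w 0.06036605469747625 q [ 1.58  0.39  0.01 -0.   -1.19 -1.53]
shift mm tool [ 102.6 -478.4 -678.5]
```

Request:
play_rows:
  targets:
    - [[0,0,0],[0,-34.2,-48.5],60]
    - [[0,0,0],[0,-34.2,-48.5],60]
    - [[0,0,0],[0,-34.2,-48.5],60]
    - [[0,0,0],[0,-34.2,-48.5],60]
    - [[0,0,0],[0,-34.2,-48.5],60]
    - [[0,0,0],[0,-34.2,-48.5],60]
    - [[0,0,0],[0,-34.2,-48.5],60]
    - [[0,0,0],[0,-34.2,-48.5],60]
    - [[0,0,0],[0,-34.2,-48.5],60]
    - [[0,0,0],[0,-34.2,-48.5],60]
    - [[0,0,0],[0,-34.2,-48.5],60]
    - [[0,0,0],[0,0,0],60]

```text
time: 2.6
eef_pos: [0.5568, 0.0872, 0.2217]
ee_rot: [-0.511, 0.489, 0.511, 0.488]
ft_force: [-0.4, 0.4, -0.4]
width: 0.0598
```

```bash
python3 -c "
from h import *
st([.6655,-.049,.12])"
```

```text
t 2.6 pos [0.5568 0.0872 0.2217] yaw_y -177.46 tooldown [-0.001 -0.001 -1.   ] F [-0.37  0.38 -0.36] w 0.05983706406275242 q [ 0.44  0.28 -0.15  0.   -1.14 -0.4 ]
shift mm tool [ 101.7 -102.6 -140.8]
```

Request:
play_rows:
  targets:
    - [[0,0,0],[0,-34.2,-47],60]
    - [[0,0,0],[0,-34.2,-47],60]
    - [[0,0,0],[0,-34.2,-46.8],60]
    - [[0,0,0],[50,0,0],60]
    - [[0,0,0],[50,0,0],60]
    - [[0,0,0],[0,0,0],60]

```text
time: 3.35
eef_pos: [0.661, -0.045, 0.1178]
ee_rot: [-0.509, 0.49, 0.515, 0.485]
ft_force: [-0.2, -0.1, -0.4]
width: 0.0601
```

```bash
python3 -c "
from h import *
import cv2
from bench import eyes
s,M=st([.6655,-.049,.017])
w=eyes.get_image('wrist');cv2.imwrite('pics/w1.png',cv2.cvtColor(w['pixels'],cv2.COLOR_RGB2BGR))
pickle.dump((s,M,w),open('w1.pkl','wb'));print(w['hand_eye'],w['intrinsics'])
w=eyes.get_image('top');cv2.imwrite('pics/t1.png',cv2.cvtColor(w['pixels'],cv2.COLOR_RGB2BGR))
"
```

```text
t 3.35 pos [ 0.661  -0.045   0.1178] yaw_y -177.19 tooldown [-0.011 -0.001 -1.   ] F [-0.21 -0.1  -0.39] w 0.06006486990719702 q [ 0.18  0.53 -0.02 -0.   -1.03 -0.13]
shift mm tool [100.8  -5.4  -4.2]
[[-5.26447166e-04 -2.65269484e-01  9.64174167e-01 -1.61310302e-01]
 [ 9.99999730e-01  3.54473672e-04  6.43533185e-04  2.52496293e-04]
 [-5.12484073e-04  9.64174245e-01  2.65269226e-01 -7.22758654e-02]
 [ 0.00000000e+00  0.00000000e+00  0.00000000e+00  1.00000000e+00]] [[272.72538099   0.         258.91301397]
 [  0.         272.72538099 192.53783603]
 [  0.           0.           1.        ]]
```

View pics/w1.png

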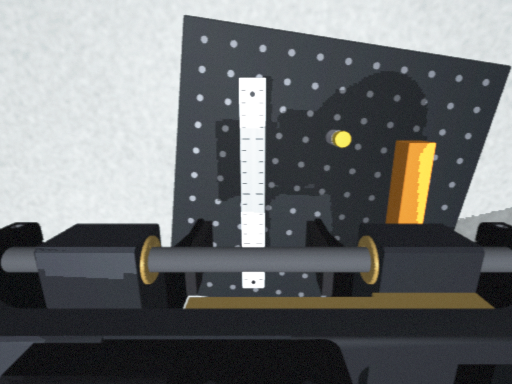

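The wrist view shows the silver bar (y px 78–288, x px about 240–266) between the open fingers, with a pin cap at (343,139) and amber to the right at (415,185).

```bash
python3 -c "
from h import *
s,M,w=pickle.load(open('w1.pkl','rb'))
H=w['hand_eye'];K=w['intrinsics']
def g(u,v,z):
    r=M@(H[:3,:3]@np.linalg.solve(K,[u,v,1]));C=s['eef_pos']+M@H[:3,3]
    return (C+r*(z-C[2])/r[2])
c=np.array([g(*p,.037) for p in [(239,78),(266,78),(265,288),(242.5,288)]]);print(c, c.mean(0))
e=c[0]+c[1]-c[2]-c[3];print(np.degrees(np.arctan2(e[1],e[0])));print('pin',g(343,139,.044))
m=c.mean(0);m[2]=.017;print(M.T@(m-s['eef_pos'])*1000)
"
```

```text
[[ 0.68120763 -0.14782579  0.037     ]
 [ 0.65895616 -0.14896114  0.037     ]
 [ 0.6487596   0.04977407  0.037     ]
 [ 0.6716558   0.05072735  0.037     ]] [ 0.6651448  -0.04907138  0.037     ]
-87.15428549776574
pin [ 0.59094319 -0.10316941  0.044     ]
[100.77593227  -5.07288066  -4.26042397]
```

Request:
play_rows:
  targets:
    - [[0,0,0],[0,-5,-4.2],50]
    - [[0,0,0],[40,0,0],50]
    - [[0,0,0],[30,0,0],50]
    - [[0,0,0],[20,0,0],50]
    - [[0,0,0],[9,0,0],50]
    - [[0,0,0],[0,0,0],50]
    - [[0,0,0],[0,0,0],50]

```text
time: 4.32
eef_pos: [0.6708, -0.0493, 0.0253]
ee_rot: [0.512, -0.487, -0.511, -0.489]
ft_force: [-0.2, 0.4, -0.6]
width: 0.0497
```

```bash
python3 -c "
from h import *
st([.6651,-.0491,.017])"
```

```text
t 4.325 pos [ 0.6708 -0.0493  0.0253] yaw_y -177.28 tooldown [ 0.003  0.    -1.   ] F [-0.16  0.39 -0.59] w 0.04974546872415868 q [ 0.17  0.64 -0.09  0.   -0.84 -0.12]
shift mm tool [8.2 5.7 0.5]
```

Request:
play_rows:
  targets:
    - [[0,0,0],[4,5,0],50]
    - [[0,0,0],[4,0,0],50]
    - [[0,0,0],[0,0,0],50]
    - [[0,0,0],[0,0,0],50]

```text
time: 4.82
eef_pos: [0.6647, -0.0497, 0.0156]
ee_rot: [0.512, -0.488, -0.512, -0.488]
ft_force: [0.1, -0.8, -0.1]
width: 0.0499
```

```bash
python3 -c "
from h import *
st([.6651,-.0491,.017])
st([.6651,-.0491,.017])"
```

```text
t 4.825 pos [ 0.6647 -0.0497  0.0156] yaw_y -177.3 tooldown [ 0. -0. -1.] F [ 0.14 -0.78 -0.07] w 0.0499153513921213 q [ 0.17  0.65 -0.11  0.   -0.81 -0.12]
shift mm tool [-1.4 -0.4  0.6]
t 4.825 pos [ 0.6647 -0.0497  0.0156] yaw_y -177.3 tooldown [ 0. -0. -1.] F [ 0.14 -0.78 -0.07] w 0.0499153513921213 q [ 0.17  0.65 -0.11  0.   -0.81 -0.12]
shift mm tool [-1.4 -0.4  0.6]
```

Request:
play_rows:
  targets:
    - [[0,0,0],[-1,0,0],50]
    - [[0,0,0],[0,0,0],18]
    - [[0,0,0],[0,0,0],18]
    - [[0,0,0],[0,0,0],18]
    - [[0,0,0],[0,0,0],18]
  newtons: 8

```text
time: 5.45
eef_pos: [0.665, -0.0496, 0.0166]
ee_rot: [0.512, -0.488, -0.511, -0.488]
ft_force: [2.2, 0.9, 0.4]
width: 0.0221
```

```bash
python3 -c "
from h import *
s,M=st()
# row
pa=np.array([.6009,.0072]);pb=np.array([.5908,-.1025])
d=pb-pa;d/=np.linalg.norm(d);n=np.array([-d[1],d[0]]);
if n[0]<0:n=-n
print('row ang',np.degrees(np.arctan2(d[1],d[0])),'n',n)
dist=(s['eef_pos'][:2]-pa)@n;print('dist',dist, 'along', (s['eef_pos'][:2]-pa)@d)
T=np.r_[s['eef_pos'][:2]-n*(dist-.021),s['eef_pos'][2]];print('pre T',T,M.T@(T-s['eef_pos'])*1000)
"
```

```text
t 5.45 pos [ 0.665  -0.0496  0.0166] yaw_y -177.3 tooldown [ 0.001  0.    -1.   ] F [2.17 0.88 0.39] w 0.0221498950355761 q [ 0.17  0.65 -0.11  0.   -0.82 -0.12]
row ang -95.2603510444236 n [ 0.99578838 -0.09168152]
dist 0.06905395635754637 along 0.05071143103688889
pre T [ 0.61716225 -0.04522317  0.0166432 ] [-4.49589200e-02  4.75910556e+01  6.65373005e+00]
```

Gripped at 22 mm. Next I'll turn it parallel to the row.

Request:
play_rows:
  targets:
    - [[0.035,0,0],[0,0,0],18]
    - [[0.035,0,0],[0,0,0],18]
    - [[0.035,0,0],[0,0,0],18]
    - [[0.035,0,0],[0,0,0],18]
    - [[0,0,0],[0,0,0],18]
    - [[0,0,0],[0,0,0],18]

```text
time: 6.2
eef_pos: [0.6646, -0.0497, 0.0166]
ee_rot: [-0.476, 0.523, 0.476, 0.523]
ft_force: [-0.5, 0.5, 1.3]
width: 0.0219
```

```bash
python3 -c "
from h import *
s,M=st([.6172,-.0452,.0166])
"
```

```text
t 6.2 pos [ 0.6646 -0.0497  0.0166] yaw_y 174.65 tooldown [ 0.  0. -1.] F [-0.54  0.47  1.28] w 0.021880864562309973 q [ 0.17  0.65 -0.11 -0.   -0.82 -0.26]
shift mm tool [ 0.  47.6  0. ]
```

Request:
play_rows:
  targets:
    - [[0,0,0],[0,7,0],18]
    - [[0,0,0],[0,8,0],18]
    - [[0,0,0],[0,8,0],18]
    - [[0,0,0],[0,8,0],18]
    - [[0,0,0],[0,8,0],18]
    - [[0,0,0],[0,5,0],18]
    - [[0,0,0],[0,2,0],18]
    - [[0,0,0],[0,0,0],18]

```text
time: 7.2
eef_pos: [0.6183, -0.0454, 0.0166]
ee_rot: [-0.476, 0.523, 0.476, 0.522]
ft_force: [0.2, -0.3, 2.4]
width: 0.0221
```

```bash
python3 -c "
from h import *
import cv2
from bench import eyes
s,M=st([.6142,-.0449,.0166])
w=eyes.get_image('scene');cv2.imwrite('pics/s2.png',cv2.resize(cv2.cvtColor(w['pixels'],cv2.COLOR_RGB2BGR)[175:300,145:300],None,fx=4.6,fy=4.6,interpolation=cv2.INTER_CUBIC))
"
```

```text
t 7.2 pos [ 0.6183 -0.0454  0.0166] yaw_y 174.67 tooldown [-0.001 -0.    -1.   ] F [ 0.25 -0.29  2.37] w 0.022052364318464256 q [ 0.19  0.58 -0.24 -0.   -0.75 -0.28]
shift mm tool [-0.   4.1  0.1]
```

View pics/s2.png

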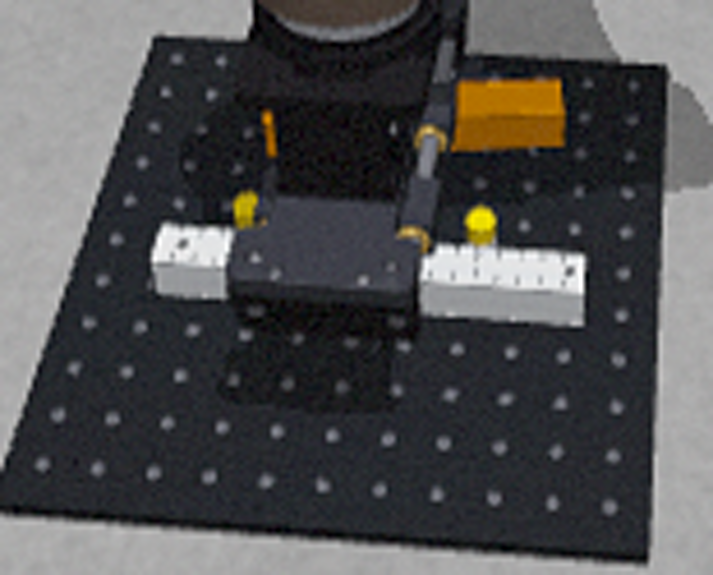

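The bar is parallel and a few mm from the pins, with caps at crop (247,210) and (481,222). Next I'll creep into contact.

Request:
play_rows:
  targets:
    - [[0,0,0],[0,1,0],18]
    - [[0,0,0],[0,1,0],18]
    - [[0,0,0],[0,0,0],18]

```text
time: 7.62
eef_pos: [0.6171, -0.0452, 0.0166]
ee_rot: [-0.476, 0.523, 0.476, 0.523]
ft_force: [1.2, 0.2, -0.1]
width: 0.0219
```

Request:
play_rows:
  targets:
    - [[0,0,0],[0,1,0],18]
    - [[0,0,0],[0,0,0],18]

```text
time: 7.88
eef_pos: [0.6159, -0.0451, 0.0166]
ee_rot: [-0.476, 0.523, 0.476, 0.523]
ft_force: [1.5, -0.5, 0.4]
width: 0.0222
```

Request:
play_rows:
  targets:
    - [[0,0,0],[0,1,0],18]
    - [[0,0,0],[0,0,0],18]

```text
time: 8.12
eef_pos: [0.6148, -0.045, 0.0166]
ee_rot: [-0.476, 0.523, 0.476, 0.523]
ft_force: [1.8, 0.6, 1.3]
width: 0.0217
```

Request:
play_rows:
  targets:
    - [[0,0,0],[0,0.7,0],18]
    - [[0,0,0],[0,0,0],18]

```text
time: 8.38
eef_pos: [0.6146, -0.0449, 0.0166]
ee_rot: [-0.477, 0.522, 0.476, 0.523]
ft_force: [2.8, -0.5, -0.5]
width: 0.0218
```

Request:
play_rows:
  targets:
    - [[0,0,0],[0,0.7,0],18]
    - [[0,0,0],[0,0,0],18]

```text
time: 8.62
eef_pos: [0.6143, -0.0448, 0.0166]
ee_rot: [-0.477, 0.522, 0.476, 0.523]
ft_force: [5.2, -1.1, -3.1]
width: 0.0218
```

Request:
play_rows:
  targets:
    - [[0,0,0],[0,0.7,0],18]
    - [[0,0,0],[0,0,0],18]

```text
time: 8.88
eef_pos: [0.6144, -0.0448, 0.0167]
ee_rot: [-0.477, 0.522, 0.476, 0.524]
ft_force: [7.0, -1.5, -3.8]
width: 0.0222
```

Request:
play_rows:
  targets:
    - [[0,0,0],[0,0.7,0],18]
    - [[0,0,0],[0,0,0],18]

```text
time: 9.12
eef_pos: [0.6144, -0.0448, 0.0168]
ee_rot: [-0.477, 0.521, 0.475, 0.524]
ft_force: [7.7, -1.6, -4.5]
width: 0.0219
```

```bash
python3 -c "
from h import *
s,M=st();print(s['ft_torque'])
"
```

```text
t 9.125 pos [ 0.6144 -0.0448  0.0168] yaw_y 174.69 tooldown [ 0.005  0.    -1.   ] F [ 7.68 -1.64 -4.46] w 0.021912729217110846 q [ 0.19  0.58 -0.25  0.   -0.74 -0.28]
[-0.48832874 -2.33998708  0.07610171]
```

The bar stops firmly at the pins. Next I'll open slightly so only the outer finger presses and the bar can seat on both pins.

Request:
play_rows:
  targets:
    - [[0,0,0],[0,0,0],25]
    - [[0,0,0],[0,1,0],25]
    - [[0,0,0],[0,0.5,0],25]
    - [[0,0,0],[0,0,0],25]

```text
time: 9.62
eef_pos: [0.6129, -0.0446, 0.0168]
ee_rot: [-0.477, 0.521, 0.475, 0.524]
ft_force: [7.1, -1.4, -5.1]
width: 0.0248
```

```bash
python3 -c "
from h import *
s,M=st();print(s['ft_torque'])
"
```

```text
t 9.625 pos [ 0.6129 -0.0446  0.0168] yaw_y 174.67 tooldown [ 0.005  0.    -1.   ] F [ 7.14 -1.39 -5.14] w 0.024795988957673033 q [ 0.19  0.58 -0.26  0.   -0.74 -0.28]
[-0.44717345 -2.23574565 -0.01597511]
```

Request:
play_rows:
  targets:
    - [[0,0,0],[0,0,0],46]
    - [[0,0,0],[0,0,0],46]
    - [[0,0,0],[0,0,0],46]
    - [[0,0,0],[0,-1,0],46]
    - [[0,0,0],[-20,0,0],46]
    - [[0,0,0],[-40,0,0],46]
    - [[0,0,0],[-50,0,0],46]
    - [[0,0,0],[-50,0,0],46]
    - [[0,0,0],[0,0,0],46]

```text
time: 10.75
eef_pos: [0.6141, -0.0446, 0.1819]
ee_rot: [-0.479, 0.52, 0.474, 0.525]
ft_force: [0.5, 0.1, -0.7]
width: 0.0461
```

Request:
play_rows:
  targets:
    - [[0,0,0],[0,0,50],46]
    - [[0,0,0],[0,0,50],46]
    - [[0,0,0],[0,0,50],46]
    - [[0,0,0],[0,0,50],46]
    - [[0,0,0],[0,0,50],46]
    - [[0,0,0],[0,0,50],46]
    - [[0,0,0],[0,0,0],46]
    - [[0,0,0],[0,0,0],46]

```text
time: 11.75
eef_pos: [0.6386, 0.2536, 0.1753]
ee_rot: [-0.476, 0.524, 0.476, 0.522]
ft_force: [-0.4, 0.5, -0.1]
width: 0.0461
```

```bash
python3 -c "
from h import *
import cv2
from bench import eyes
s,M=st()
for n,(a,b,c,e) in (('scene',(175,300,145,300)),('top',(90,220,205,335))):
    w=eyes.get_image(n);cv2.imwrite('pics/%s3.png'%n,cv2.resize(cv2.cvtColor(w['pixels'],cv2.COLOR_RGB2BGR)[a:b,c:e],None,fx=4.6,fy=4.6,interpolation=cv2.INTER_CUBIC))
"
```

```text
t 11.75 pos [0.6386 0.2536 0.1753] yaw_y 174.68 tooldown [-0.002 -0.001 -1.   ] F [-0.41  0.46 -0.07] w 0.04606649778095711 q [ 0.61  0.52  0.11 -0.   -1.16 -0.71]
```

View pics/scene3.png

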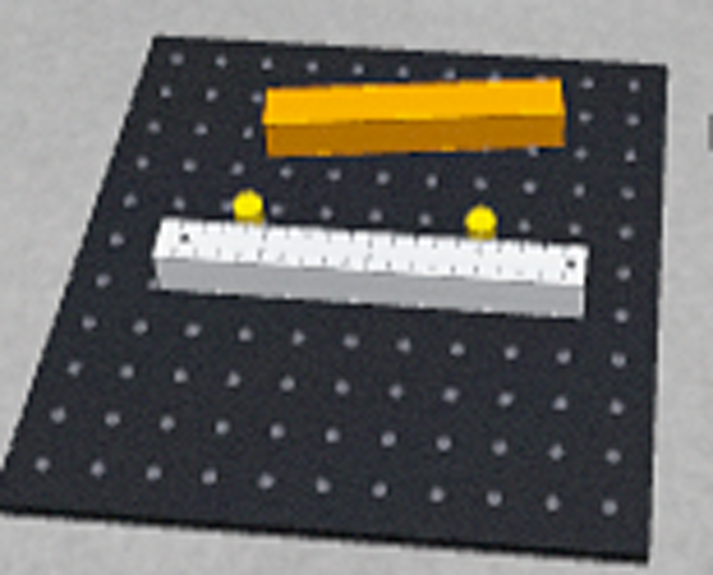

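View pics/top3.png

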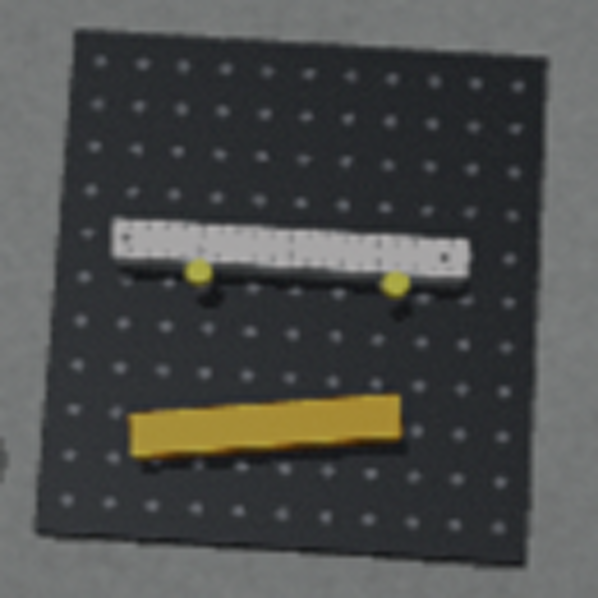

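The bar now lies against both pin caps (top crop (199,271), (396,284)), and amber is where it was. I'll check this with numbers.

Run:
```python
from h import *
for cam,o,cs,pp in (("top",(205,90),[(113,217),(470,239),(469,278),(112,258)],[(199,270.5),(396,283.5)]),("scene",(145,175),[(587,247),(163,218),(154,257),(585,285)],[(481,218),(249,202)])):
    c=np.array([ray(cam,crop(p,o),.037) for p in cs]);p=np.array([ray(cam,crop(q,o),.044) for q in pp])
    m=c.mean(0);e=c[1]+c[2]-c[0]-c[3];L=np.linalg.norm(e)/2;e/=np.linalg.norm(e);n=np.array([-e[1],e[0]])
    print(cam,"L",L,"pins x,y",[((q-m)@e,(q-m)@n) for q in p])
```

```text
top L 0.2012640367156078 pins x,y [(np.float64(-0.050387106741405945), np.float64(-0.017870799078712488)), (np.float64(0.05956420019177412), np.float64(-0.018641398338315015))]
scene L 0.19885208417643913 pins x,y [(np.float64(-0.049399606701426804), np.float64(-0.01879571421498)), (np.float64(0.05987193542254862), np.float64(-0.019365224999973178))]
```

```bash
python3 -c "
from bench import ticket
print(ticket.finish_job())"
```

```text
the job is handed in; nothing more can be done
None
```

The silver straightedge now lies flat against both yellow-capped pins, and I have handed the job in at about 12 s; no verdict is reported.

**What I did:** I gripped the bar lightly (8 N) at its middle and turned it about 8° to match the pin row. I slid it until it stopped at the pins, with about 7 N of contact force. Then I opened the fingers slightly so only the outer one pressed it onto both pins, released it, lifted away and moved clear.

**Last checks:**
- **Fit to the pins:** From the top camera, the pin axes are 17.9 and 18.6 mm from the bar's centre line. From the scene camera they are 18.8 and 19.4 mm. Exact contact would be 18 mm, so the two cameras differ by about 1 mm, within the 2 mm calibration.
- **Along the bar:** The pins sit at about −50 and +60 mm from its centre, well within its length.
- **Amber bar:** It looks unmoved in both pictures; I judged this by eye only.
- **Gripper:** It is clear of everything.

No check failed.

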